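Pin and run out the inspection carrier plate

TASK

Take the steel pin out of its black holder block and put it down through the hole in the carrier plate until its collar sits on the plate. Using only the pin, slide the plate outward along its stand until its outer end is level with the two brass pointers, and do not let it tip. Finish still gripping the pin and keeping the plate level with it, because the plate would tip over if you let go; leave the other bench things alone.

Things in the scene. Friction and masses are not known exactly. Their poses are not given: they have to be found in the camera images.
- pin_grip (a point): Middle of the pin's round handle (16 mm diameter, 50 mm tall, upright), on its axis: 25 mm below the pin's top, 25 mm above the collar's top face, 31 mm above the collar's underside, 55 mm above the spigot's tip. z axis up the pin. Grip here.
- pin_collar (a point): Point on the pin's axis in the underside of its collar (26 mm diameter, 6 mm thick): the face that sits on the plate. Below it is only the spigot, 10 mm diameter, 24 mm long, with a tapered tip.
- pin: Loose steel pin, about 110 g, 80 mm long: handle on top, collar, spigot below. Origin at the spigot's tip, z axis up. It starts upright in a fixed black block (70 x 70 mm, 36 mm tall), spigot in a 14 mm hole, collar resting on the block's top; it lifts straight out.
- plate_hole (a point): Centre of the mouth, in the plate's top face, of the 14 mm through hole on the plate's long centre line, 24 mm from its inner end and 216 mm from its outer end. x axis to the outer end (the way to slide), z up. Below the hole the stand has an open gap, so the spigot can stick out under the plate and travel along.
- plate_nose (a point): Middle of the top edge of the plate's outer end; x axis outward along the plate, z up. At the start it overhangs the stand by 20 to 50 mm; at the mark by 140 to 160 mm, where the plate tips unless its inner end is held down (about 1.5 to 6 N at the pin, more than its own weight).
- plate: Carrier plate: loose bare aluminium, 240 x 80 x 10 mm, 0.4 to 0.7 kg, with a round dark movement holder (52 mm diameter, 15 mm tall, brass top) fixed near its outer end. Origin at the centre of its underside, x axis to the outer end, z up.
- mark (a point): The mark: midway between two fixed brass pointers (8 mm posts 132 mm apart, 86 mm tall with ball tops, short needles pointing inwards at the height of the plate's top), one either side of the plate's path. x axis is the sliding direction, z up. The plate's outer end should lie on the line between the needles.
- gate: The two pointers on their dark steel foot (30 x 150 x 4 mm), fixed. Origin at the centre of its underside, x axis in the sliding direction.
- stand_edge (a point): Middle of the stand's top outer edge, over which the plate slides outward; x axis outward in the sliding direction, z up.
- stand: Fixed dark wooden stand, 240 x 100 mm, top 60 mm above the bench, the plate lies on it. An open gap 28 mm wide, 30 mm deep runs along its middle; steel fences (9 mm tall, lower than the plate's top) along both sides guide the plate with 2 mm play each side. Origin at the centre of its underside, x axis in the sliding direction.
- dome: Bystander: loose plaster-coloured dust dome, 72 mm diameter, 42 mm tall; origin at the centre of its underside.
- jar: Bystander: loose white jar with a lid, 44 mm diameter, 65 mm tall; origin at the centre of its underside.
- turned_box: Bystander: loose turned wooden box, 60 mm diameter, 44 mm tall; origin at the centre of its underside.
Not all that is in view belongs to the job. What is meant by the pin is not green, and is the smaller of those in its own colour.

How it is judged:
On the way, in this order (a step that is already met when the one before it is completed fails the run):
1. the pin, gripped, is through the plate's hole with its collar on the plate (horizontal distance between pin_collar and plate_hole below 0.005 m and z of pin_collar in the frame of plate_hole between -0.004 and 0.004 m and contact force between the fingers and pin above 1 N), for 0.2 s.
2. the plate's outer end is at the pointers, the plate level, the pin still through the hole and gripped (all of step 1 and x of plate_nose in the frame of mark between -0.006 and 0.006 m and angle between plate_nose's own z axis and vertical below 0.05 rad), for 0.2 s.
At the end, for the whole second after the job is handed in: Plate's outer end within 6 mm of the pointers' line; plate at rest on the stand, within 0.05 rad of level, not touched by robot or pointers; pin gripped and through the hole, collar underside within 4 mm of the plate's top and 5 mm of the hole's centre (all of step 2 and contact force between plate and stand above 0.5 N and contact force between plate and the arm below 1 N and contact force between plate and the fingers below 1 N and contact force between plate and gate below 0.5 N and linear speed of plate below 0.02 m/s); the arm keeps its last pose, push and grip.
It fails at once if the plate is let tip (more than 0.12 rad) (angle between plate_nose's own z axis and vertical above 0.12 rad).
It fails at once if the dust dome is disturbed (moved more than 20 mm) (distance of dome from where it was at the start of the episode above 0.02 m).
It fails at once if the jar is disturbed (moved more than 20 mm) (distance of jar from where it was at the start of the episode above 0.02 m).
It fails at once if the turned box is disturbed (moved more than 20 mm) (distance of turned_box from where it was at the start of the episode above 0.02 m).
It fails at once if the plate is pushed by the robot itself instead of the pin (contact force between plate and the fingers above 3 N or contact force between plate and the arm above 3 N).
It also fails if it takes over 51 s, if anything falls off the work surface, if the arm or the gripper's body presses on something with over 40 N, if the wrist force passes 120 N, or if a joint passes its speed limit or range.

ROBOT

A 6-joint arm with a two-finger parallel gripper is mounted at the origin on the work surface. World frame = base frame: x ahead of the robot, y to its left, z up, the work surface at z = 0. Lengths are in m, angles in rad, forces in N, time in s.
With the tool pointing down it reaches from about 0.425 to 1.125 m from the base axis. Payload 14.9 kg.
Tool frame: the origin (TCP) lies at the very end of the fingers, on their centre line; the grasp point (between the pads) lies 19 mm behind it; z points along the fingers, y is the line along which they close (so a half turn about z gives the same grasp; the last joint's range is limited). The gripper opens to 91 mm and grips with 3 to 60 N. Pads are 32 mm wide; open, the fingers measure 118 mm over their backs; the gripper's body (76 mm by 178 mm) begins 60 mm behind the grasp point.
Start: joints at [-1.322, 0.379, 1.734, -0, 1.028, -0.033], TCP at [0.195, -0.672, 0.214] pointing down, gripper open.
Joint ranges: [-2.77, 2.77], [-0.74, 2.19], [0, 2.66], [-1.06, 4.2], [0.31, 2.87], [-3.08, 3.08]. Speed limits (rad/s): [1.89, 1.89, 2.39, 3.14, 3.14, 3.14].

INTERFACE

Orientations are given as a unit quaternion [x, y, z, w].
In Python, from workcell import telemetry, snapshot, ctrl, find_in gives the robot as it stands.
- The arm moves only by the shell command python3 -m jog 'ROWS'. ROWS is text: rows parted by semicolons, each of 7 numbers parted by spaces: the gripper's target within -1 to 1 (fully open at 1, half-way at 0, shut at -1), then the shift along the world's x, y, z in units of 0.025 m (1.0 is 0.025 m), then the turn, a rotation vector about the world's x, y, z in units of 0.12 rad (1.0 is 0.12 rad). In form: claw dx dy dz wx wy wz; .... A call has 1 to 10 rows; each row shifts and turns the commanded pose from where the row before left it; what a row does not reach is not made up. A row lasts 1/10 s, in which the tool goes at most 50 mm and 8.59 degrees, less where a joint would pass 70% of its speed; a pose out of reach is approached as far as the arm can. A call with a number of a shift or a turn outside -1 to 1 is refused whole. A call with a gripper value outside its range is refused whole. The fingers move at their own pace and stop on an object; the grip force is fixed at half the most. Time passes only in rows, so rows that do not move let the fingers close. It gives the time, the measured TCP pose, the force, the opening and the grip force at its end, in the units of the state.
- telemetry.get_state(): the state, without advancing time (a new reading comes with each control period).
- snapshot(name): name is "scene" or "top"; returns a dict with "color" (420x560x3 uint8, blue, green, red), "intrinsics" (3x3 intrinsics, pixels), "k1" (the pictures are not rectified: a ray, as slopes to the right and down, at radius r is drawn at 1 + k1 r^2 times it, then the intrinsics apply), "rvec" (rotation vector, rad) and "tvec" (3), from world to camera coordinates, as OpenCV has them. Camera axes: x right, y down, z forward; pixel columns grow to the right and rows downward; lengths in m; the calibration is good to about 2 mm. A picture is of the moment at which its call begins. There is no depth.
- ctrl.close_job(): hands the job in; it is judged then, once.
Trained networks look in a picture, given as the dict that the camera call returned (one of the last four; its "shot" number tells which), for a name from the list of things; names that differ only in an ending like _2 or _b are one class to them, and where a whole thing is asked for, a point or a joint stands for the part that bears it (a point fixed in the world has none). Each returns a list of dicts, best first, with "p" (0 to 1); they miss things now and then, are a little off and sometimes report something else, mostly with a low value. They report only what shows in the picture. A call takes as long as a camera call. They do not tell look-alikes from the thing itself.
- find_in(picture, thing): "location" ([x, y, z] in m, in world coordinates, good to about 4 mm: the middle of the surface that is visible of it).
The state is a dict: "clock": time; "q": joint angles; "qvel": joint speeds; "joint_efforts": joint torques, N m; "ee_pos": TCP position; "tcp_rot": TCP orientation; "wrist_force": force on the tool from outside, world axes, zero at the start; "ft_torque": the same for the moment, N m; "grip_width": finger opening in m; "grip_force": force on a finger pad.
Only numpy, scipy, OpenCV 4.12 (cv2) and the standard library are available. Lean on these libraries where they do the work, as an engineer would, in place of code of your own. Each camera call takes 0.05 s, during which the arm holds its last target. There are 200 camera calls.

## Working session

There is one attempt and no reset: what is moved stays moved. The work goes in short steps, Python scripts to look and compute and a shell command to move; the robot and the scene stay as the last step left them, time stands still between calls to the robot, and variables do not carry over. Pictures are saved under pics/ and viewed, at most 10 in all, crops included, and the job is handed in when it is done.

```bash
mkdir -p pics; ls
cat > h.py <<'E'
import numpy as np, cv2
from workcell import telemetry, snapshot, ctrl, find_in
def cam(s):
    R,_=cv2.Rodrigues(np.array(s["rvec"],float)); return R,np.array(s["tvec"],float).ravel(),np.array(s["intrinsics"],float),float(s["k1"])
def ray(s,u,v):
    R,t,K,k=cam(s)
    p=cv2.undistortPoints(np.array([[[u,v]]],float),K,np.array([k,0,0,0,0.])).ravel()
    return -R.T@t, R.T@np.array([p[0],p[1],1])
def atz(s,u,v,z):
    c,d=ray(s,u,v); return c+d*(z-c[2])/d[2]
def proj(s,P):
    R,t,K,k=cam(s)
    return cv2.projectPoints(np.array(P,float).reshape(-1,1,3),np.array(s["rvec"],float),t,K,np.array([k,0,0,0,0.]))[0].reshape(-1,2)
E
python3 - <<'E'
from h import *
for n in("scene","top"):
    s=snapshot(n); cv2.imwrite(f"pics/{n}0.png",s["color"]); np.save(f"{n}0.npy",{k:s[k] for k in s},allow_pickle=True)
    R,t,K,k=cam(s); print(n,(-R.T@t).round(3),K[0,0],k)
    for th in("pin","pin_collar","pin_grip","plate_hole","plate_nose","plate","mark","gate","stand_edge","stand","dome","jar","turned_box"):
        r=find_in(s,th); print(th,[(np.round(x["location"],3).tolist(),round(x["p"],2)) for x in r][:4])
print(telemetry.get_state())
E
```

```text
pics
scene [1.317 0.014 0.813] 450.5889943296653 -0.05290468168898833
pin [([0.515, 0.44, 0.063], 0.64), ([0.52, 0.338, 0.065], 0.47), ([0.426, 0.38, 0.048], 0.46)]
pin_collar [([0.512, 0.339, 0.066], 0.69), ([0.511, 0.436, 0.059], 0.54), ([0.426, 0.38, 0.05], 0.42), ([0.562, 0.008, 0.068], 0.27)]
pin_grip [([0.516, 0.437, 0.066], 0.89), ([0.518, 0.335, 0.063], 0.75), ([0.423, 0.382, 0.047], 0.61)]
plate_hole [([0.567, 0.006, 0.065], 0.82), ([0.537, -0.225, 0.006], 0.39)]
plate_nose [([0.56, 0.006, 0.067], 0.95)]
plate [([0.563, 0.004, 0.07], 0.7)]
mark [([0.536, -0.226, 0.007], 0.65)]
gate [([0.539, -0.227, 0.007], 0.79)]
stand_edge [([0.604, 0.057, 0.048], 0.71), ([0.542, -0.425, 0.047], 0.67)]
stand [([0.605, 0.06, 0.047], 0.82), ([0.563, 0.007, 0.066], 0.75)]
dome [([0.56, 0.003, 0.066], 0.37)]
jar [([0.543, -0.424, 0.046], 0.98)]
turned_box [([0.732, 0.015, 0.033], 0.77)]
top [ 0.499 -0.017  1.025] 396.9763297544915 -0.05017368002025957
pin [([0.507, 0.436, 0.062], 0.77), ([0.511, 0.336, 0.066], 0.69)]
pin_collar [([0.505, 0.432, 0.066], 0.7), ([0.51, 0.331, 0.066], 0.57), ([0.4
[... 547 characters left out ...]
.59)]
{'clock': 1.4, 'q': array([-1.32227561e+00,  3.78874703e-01,  1.73420792e+00,  1.34665572e-05,
        1.02850594e+00, -3.33366534e-02]), 'qvel': array([ 0.00083079,  0.0007175 ,  0.00036444, -0.00025129, -0.00115438,
       -0.0001353 ]), 'joint_efforts': array([-6.70944555e-04, -7.63683987e+01, -4.34747887e+01,  6.50917436e-02,
        3.89389589e-02,  8.77405711e-06]), 'ee_pos': array([ 0.19467323, -0.67239497,  0.21394553]), 'tcp_rot': array([9.90086466e-01, 1.40459212e-01, 5.95342800e-06, 1.41312759e-06]), 'wrist_force': array([ 0.05748597, -0.22650921,  0.20010686]), 'ft_torque': array([ 0.02181659, -0.00756866, -0.00370687]), 'grip_force': 0.0, 'grip_width': 0.09146114174853115}
```

View pictures.

View pics/scene0.png

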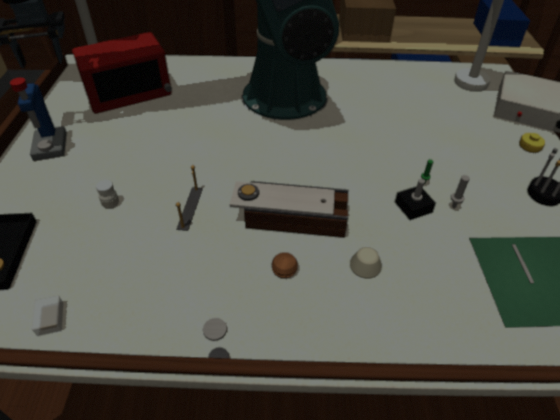

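View pics/top0.png

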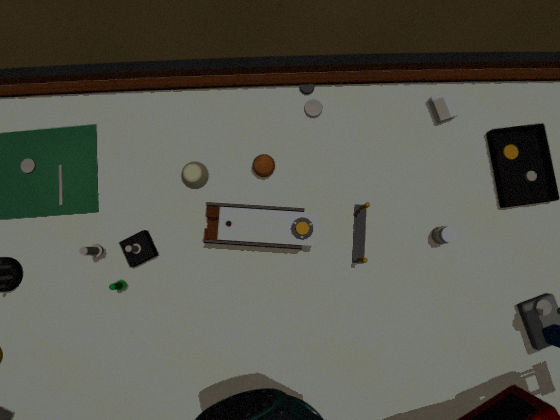

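Scene view: plate with holder on the stand at (290,200), hole at (323,200), gate at (190,205), pin in the black block at (417,192), look-alikes: green pin (428,172), larger steel pin (460,190). Top view: block (138,248), hole (228,223), plate right end ≈(312,229), pointers (366,205)/(362,261). I'll enlarge the parts.

Run:
```python
from h import *
T=np.load("top0.npy",allow_pickle=True).item();S=np.load("scene0.npy",allow_pickle=True).item()
def crop(s,u,v,w,h,f): 
    g=np.clip(s["color"][v:v+h,u:u+w].astype(float)*1.6,0,255).astype(np.uint8)
    return cv2.resize(g,None,fx=f,fy=f,interpolation=cv2.INTER_CUBIC)
a=crop(T,195,190,200,80,4)
b=np.hstack([crop(T,70,220,100,75,4),crop(S,385,150,100,75,4)])
cv2.imwrite("pics/c1.png",np.vstack([a,b[:280]]))
```

```text
(no output)
```

View pics/c1.png

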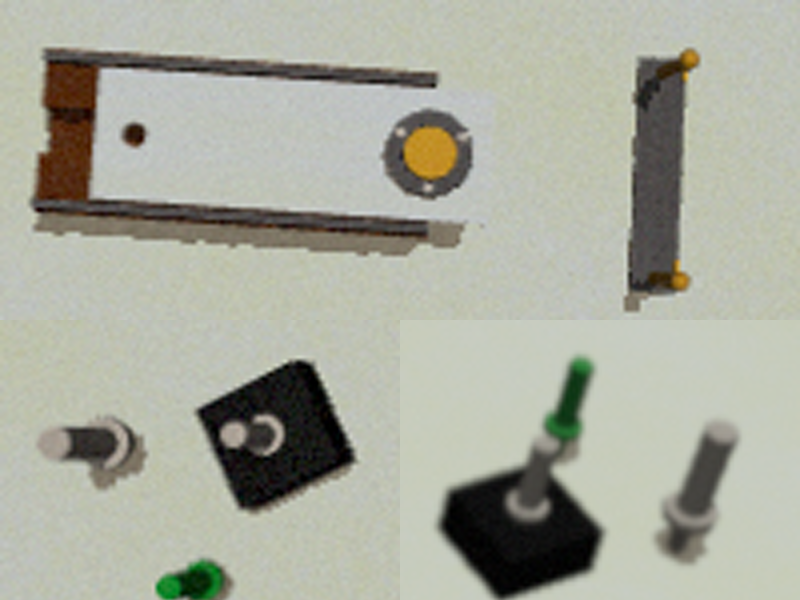

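Run:
```python
from h import *
T=np.load("top0.npy",allow_pickle=True).item();S=np.load("scene0.npy",allow_pickle=True).item()
A=lambda x,y,z,u0=195,v0=190,y0=0,s=T,x0=0: atz(s,u0+(x-x0+.5)/4-.5,v0+(y-y0+.5)/4-.5,z)
def pr(n,p): print(n,p.round(4)[:2]); return p
pr("pintop T",A(233,435,.092,70,220,320)); pr("collar T",A(264,434,.042,70,220,320))
pr("pintop S",A(545,443,.092,385,150,320,S,400)); pr("collar S",A(527,506,.042,385,150,320,S,400))
h=pr("hole",A(134,134,.07)); ho=pr("holder",A(430,153,.085))
i1=pr("in1",A(98,67,.07));i2=pr("in2",A(92,200,.07));o1=pr("o1",A(494,93,.07));o2=pr("o2",A(488,222,.07))
f=[pr("f",A(x,y,z)) for x,y,z in((45,53,.069),(437,79,.069),(34,206,.069),(427,231,.069))]
g1=pr("b1",A(690,60,.082));g2=pr("b2",A(680,282,.082))
for n,d in(("hole-holder",ho-h),("edge",(o1+o2-i1-i2)/2),("fence1",f[1]-f[0]),("fence2",f[3]-f[2])):
    print(n,np.linalg.norm(d[:2]).round(4),np.arctan2(d[1],d[0]).round(4))
d=g1-g2; print("gate",np.linalg.norm(d[:2]),np.arctan2(d[1],d[0])-np.pi/2)
fd=sum(f[j+1]-f[j] for j in(0,2)); e=fd[:2]/np.linalg.norm(fd[:2]); m=(g1+g2)[:2]/2
print("e",e,"mark",m,"nose from hole to mark", (m-h[:2])@e-.216, "lateral",np.cross(e,m-h[:2]))
print("nose->mark", (m-(o1+o2)[:2]/2)@e)
```

```text
pintop T [0.5101 0.3376]
collar T [0.5109 0.3369]
pintop S [0.5062 0.3387]
collar S [0.5091 0.3384]
hole [0.5657 0.1009]
holder [ 0.5489 -0.0762]
in1 [0.607  0.1223]
in2 [0.5265 0.1268]
o1 [ 0.5849 -0.1169]
o2 [ 0.5075 -0.1105]
f [0.6165 0.1547]
f [ 0.5944 -0.0829]
f [0.5238 0.1621]
f [ 0.5031 -0.074 ]
b1 [ 0.6005 -0.2334]
b2 [ 0.4693 -0.2212]
hole-holder 0.1779 -1.6652
edge 0.2391 -1.6567
fence1 0.2387 -1.6635
fence2 0.237 -1.6581
gate 0.13184454278067984 -1.6633952075302028
e [-0.08991941 -0.99594904] mark [ 0.5349073  -0.22726995] nose from hole to mark 0.11360887922122828 lateral -0.0011383610206290688
nose->mark 0.11410130612294453<stdin>:15: DeprecationWarning: Arrays of 2-dimensional vectors are deprecated. Use arrays of 3-dimensional vectors instead. (deprecated in NumPy 2.0)
```

```bash
python3 -m jog '1 1 1 0 0 0 1;1 1 1 0 0 0 1;1 1 1 0 0 0 1;1 1 1 0 0 0 1;1 1 1 0 0 0 1;1 1 1 0 0 0 1;1 1 1 0 0 0 1;1 1 1 0 0 0 1;1 1 1 0 0 0 1;1 1 1 0 0 0 1' && python3 -m jog '1 0.26 1 0 0 0 0.3;1 0.26 1 0 0 0 0.3;1 0.26 1 0 0 0 0.3;1 0.26 1 0 0 0 0.3;1 0.26 1 0 0 0 0.3;1 0.26 1 0 0 0 0.3;1 0.26 1 0 0 0 0.3;1 0.26 1 0 0 0 0.3;1 0.26 1 0 0 0 0.3;1 0.26 1 0 0 0 0.3' && python3 -m jog '1 0 1 0 0 0 0;1 0 1 0 0 0 0;1 0 1 0 0 0 0;1 0 1 0 0 0 0;1 0 1 0 0 0 0;1 0 1 0 0 0 0;1 0 1 0 0 0 0;1 0 1 0 0 0 0;1 0 1 0 0 0 0;1 0 1 0 0 0 0'
```

```text
clock: 2.4
ee_pos: [0.4456, -0.4213, 0.2141]
tcp_rot: [0.736, 0.677, -0.0, 0.0]
wrist_force: [0.3, 0.1, 0.8]
grip_width: 0.0911
grip_force: 0.0
clock: 3.4
ee_pos: [0.5099, -0.1714, 0.2141]
tcp_rot: [0.605, 0.797, 0.0, 0.0]
wrist_force: [0.5, -0.8, -0.8]
grip_width: 0.0909
grip_force: 0.0
clock: 4.4
ee_pos: [0.5096, 0.0787, 0.2141]
tcp_rot: [0.605, 0.796, 0.0, 0.0]
wrist_force: [0.7, -0.1, 0.5]
grip_width: 0.091
grip_force: 0.0
```

Run:
```python
from h import *
T=np.load("top0.npy",allow_pickle=True).item();S=np.load("scene0.npy",allow_pickle=True).item()
c1,d1=ray(T,70+55/4,220+(443-320)/4); c2,d2=ray(S,385+(720-400)/4,150+(433-320)/4)
a=np.linalg.lstsq(np.c_[d1,-d2],c2-c1,rcond=None)[0]; print((c1+a[0]*d1).round(3),(c2+a[1]*d2).round(3))
s=telemetry.get_state(); print(s["clock"],s["ee_pos"],s["tcp_rot"],s["q"])
```

```text
[0.506 0.44  0.102] [0.507 0.442 0.103]
4.4 [0.50961589 0.0786644  0.21409633] [6.05083643e-01 7.96161889e-01 1.37990088e-04 1.14623497e-04] [ 1.07928102e-01  8.56575082e-02  2.10394259e+00  5.26683039e-05
  9.51636351e-01 -1.63156916e-01]
```

```bash
python3 -m jog '1 0 1 0 0 0 0;1 0 1 0 0 0 0;1 0 1 0 0 0 0;1 0 1 0 0 0 0;1 0 1 0 0 0 0;1 0 1 0 0 0 0;1 0 1 0 0 0 0;1 0 1 0 0 0 0;1 0 1 0 0 0 0;1 0 1 0 0 0 0' && python3 -m jog '1 0 0.36 -0.6 0 0 0;1 0 0 -1 0 0 0;1 0 0 -1 0 0 0;1 0 0 0 0 0 0'
python3 - <<'E'
from h import *
S=snapshot("scene");T=snapshot("top")
def crop(s,u,v,w,h,f): 
    g=np.clip(s["color"][v:v+h,u:u+w].astype(float)*1.6,0,255).astype(np.uint8)
    return cv2.resize(g,None,fx=f,fy=f,interpolation=cv2.INTER_CUBIC)
cv2.imwrite("pics/c2.png",np.hstack([crop(T,80,195,100,110,4),crop(S,370,120,100,110,4)]))
E
```

```text
clock: 5.4
ee_pos: [0.5096, 0.3287, 0.214]
tcp_rot: [0.605, 0.796, 0.0, 0.0]
wrist_force: [0.6, -1.1, 0.0]
grip_width: 0.0909
grip_force: 0.0
clock: 5.8
ee_pos: [0.5076, 0.335, 0.1451]
tcp_rot: [0.605, 0.796, -0.003, -0.001]
wrist_force: [-0.1, -0.7, -0.5]
grip_width: 0.0914
grip_force: 0.0
```

View pics/c2.png

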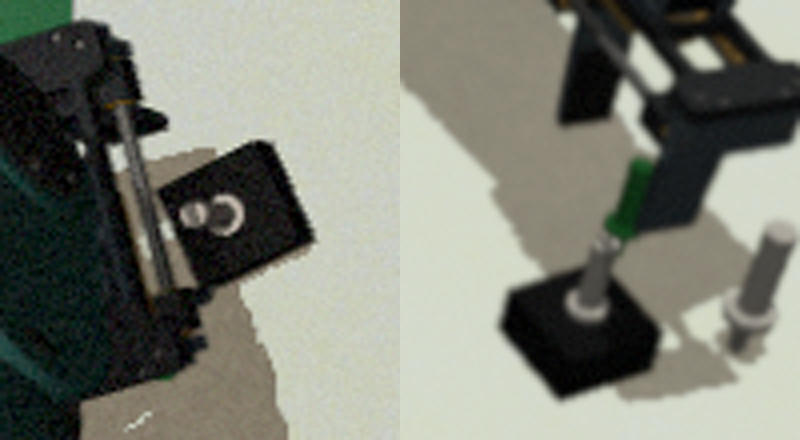

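Fingers hang high above the block, pin visible at crop (195,212) top/(600,250) scene with the fingers either side in x. Checking the settled pose.

```bash
python3 -m jog '1 0 0 0 0 0 0;1 0 0 0 0 0 0' ; python3 -c "
from h import *
s=telemetry.get_state();print(s['ee_pos'],s['tcp_rot'],s['q'],s['qvel'])"
```

```text
clock: 6.1
ee_pos: [0.5103, 0.3368, 0.1502]
tcp_rot: [0.605, 0.796, 0.001, 0.0]
wrist_force: [-0.5, 0.8, -0.2]
grip_width: 0.0915
grip_force: 0.0
[0.51029614 0.33678344 0.15016091] [6.05160836e-01 7.96102741e-01 8.21217661e-04 3.37810807e-04] [ 5.45250361e-01  3.24740574e-01  1.94716294e+00 -3.41634639e-05
  8.67913362e-01  2.74412457e-01] [ 0.00125142  0.00167327  0.00252978  0.00066732 -0.00306445  0.00228955]
```

```bash
python3 -m jog '1 0 0.03 -0.5 0 0 0;1 0 0 -0.7 0 0 0;1 0 0 -0.7 0 0 0;1 0 0 -0.7 0 0 0;1 0 0 -0.6 0 0 0;1 0 0 -0.4 0 0 0;1 0 0 -0.3 0 0 0;1 0 0 -0.1 0 0 0;1 0 0 0 0 0 0' && python3 -m jog '-1 0 0 0 0 0 0;-1 0 0 0 0 0 0;-1 0 0 0 0 0 0;-1 0 0 0 0 0 0;-1 0 0 0 0 0 0;-1 0 0 0 0 0 0;-1 0 0 0 0 0 0;-1 0 0 0 0 0 0'
```

```text
clock: 7.0
ee_pos: [0.5097, 0.3374, 0.0489]
tcp_rot: [0.605, 0.796, 0.0, -0.0]
wrist_force: [-0.3, -0.6, 0.1]
grip_width: 0.091
grip_force: 0.0
clock: 7.8
ee_pos: [0.5096, 0.3373, 0.0489]
tcp_rot: [0.605, 0.796, -0.0, -0.0]
wrist_force: [0.3, 0.6, -0.3]
grip_width: 0.0302
grip_force: 0.0
```

```bash
python3 -m jog '-1 0 0 0 0 0 0;-1 0 0 0 0 0 0;-1 0 0 0 0 0 0;-1 0 0 0 0 0 0;-1 0 0 0 0 0 0'
```

```text
clock: 8.3
ee_pos: [0.5097, 0.3374, 0.0489]
tcp_rot: [0.605, 0.796, 0.0, 0.0]
wrist_force: [0.3, 0.9, -0.5]
grip_width: 0.0152
grip_force: 30.0
```

```bash
python3 -m jog '-1 0 0 0.3 0 0 0;-1 0 0 0.5 0 0 0;-1 0 0 0.7 0 0 0;-1 0 0 0.8 0 0 0;-1 0 0 0.8 0 0 0;-1 0 0 0.7 0 0 0;-1 0 0 0.4 0 0 0;-1 0 0 0.2 0 0 0' && python3 -m jog '-1 0.12 -0.5 0 0 0 0.6;-1 0.25 -1 0 0 0 1;-1 0.25 -1 0 0 0 1;-1 0.25 -1 0 0 0 1;-1 0.25 -1 0 0 0 1;-1 0.25 -1 0 0 0 1;-1 0.25 -1 0 0 0 1;-1 0.25 -1 0 0 0 1;-1 0.2 -1 0 0 0 1;-1 0.1 -0.6 0 0 0 0.8' && python3 -m jog '-1 0.07 -0.36 0 0 0 0.6;-1 0 0 -0.3 0 0 0;-1 0 0 -0.4 0 0 0;-1 0 0 -0.3 0 0 0;-1 0 0 0 0 0 0;-1 0 0 0 0 0 0'
python3 - <<'E'
from h import *
S=snapshot("scene");T=snapshot("top")
np.save("s1.npy",S,allow_pickle=True);np.save("t1.npy",T,allow_pickle=True)
s=telemetry.get_state();print(s['ee_pos'],s['tcp_rot'],s['grip_width'])
def crop(s,u,v,w,h,f): 
    g=np.clip(s["color"][v:v+h,u:u+w].astype(float)*1.6,0,255).astype(np.uint8)
    return cv2.resize(g,None,fx=f,fy=f,interpolation=cv2.INTER_CUBIC)
cv2.imwrite("pics/c3.png",np.hstack([crop(T,190,180,80,80,5),crop(S,285,145,80,80,5)]))
E
```

```text
clock: 9.1
ee_pos: [0.5101, 0.3376, 0.1608]
tcp_rot: [0.605, 0.796, 0.001, 0.0]
wrist_force: [0.1, 0.2, -1.6]
grip_width: 0.0157
grip_force: 30.0
clock: 10.1
ee_pos: [0.5639, 0.1083, 0.1587]
tcp_rot: [0.084, 0.996, -0.0, -0.0]
wrist_force: [0.1, 0.1, -1.7]
grip_width: 0.0157
grip_force: 30.0
clock: 10.7
ee_pos: [0.5654, 0.1012, 0.1335]
tcp_rot: [0.05, 0.999, -0.0, -0.0]
wrist_force: [0.8, -1.4, -1.9]
grip_width: 0.0154
grip_force: 30.0
[0.56578924 0.10110795 0.13408371] [4.98862571e-02 9.98754899e-01 1.88933359e-05 1.12956635e-04] 0.01549064109269009
```

View pics/c3.png

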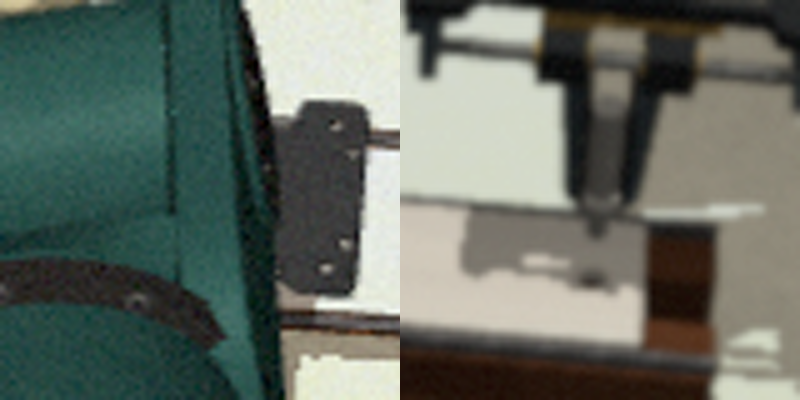

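Scene crop: pin between fingers, spigot tip near (597,235); hole dark ellipse near (590,281), inside the shadow. Check against projections.

Run:
```python
from h import *
S=np.load("s1.npy",allow_pickle=True).item();S0=np.load("scene0.npy",allow_pickle=True).item()
f=lambda p:((p-[285,145]+.5)*5-.5+[400,0]).round(1)
p=np.array([.5658,.1011,0]);
print("tip exp",f(proj(S,p+[0,0,.097])),"hole exp",f(proj(S,[.5657,.1009,.07])))
# collar bottom / hole seen in first scene picture
g=cv2.cvtColor(S0["color"],cv2.COLOR_BGR2GRAY).astype(float)[193:209,313:334]
w=np.clip(np.median(g)-25-g,0,None); w[g<0]=0
print(g.astype(int))
```

```text
tip exp [[594.1 243.7]] hole exp [[589.1 285.1]]
[[117 117 117 117 117 117 117 118 117 117 117 117 117 117 117 117 117 117
  117 115 101]
 [118 118 118 119 119 119 119 118 119 118 118 118 119 118 118 118 117 118
  117 115 101]
 [119 119 119 118 119 119 119 120 119 119 119 119 120 119 120 119 119 119
  119 117 102]
 [119 119 119 119 119 120 120 119 119 120 119 120 119 120 119 120 119 119
  120 117 102]
 [119 119 119 120 120 120 120 119 117 116 116 117 118 119 120 120 119 120
  120 117 103]
 [119 119 119 119 119 118 118 115 109 103 102 105 112 118 120 120 120 119
  120 117 103]
 [119 119 119 119 119 119 115 104  87  77  75  81  96 110 118 120 120 120
  119 117 102]
 [118 119 119 119 120 118 113  95  68  54  54  60  77 100 116 119 119 120
  120 117 101]
 [117 118 118 118 118 118 113  98  66  45  44  54  74  98 116 120 119 120
  120 117 101]
 [117 117 118 117 118 118 116 107  89  69  63  72  89 108 117 119 119 120
  120 116  98]
 [117 118 117 118 118 117 118 116 110 103 101 104 109 116 119 119 119 120
  119 112  91]
 [118 118 118 118 118 119 118 118 118 117 116 116 118 119 119 120 119 119
  118 110  85]
 [119 119 119 119 119 119 119 119 119 118 119 119 119 120 119 119 119 120
  118 110  85]
 [120 119 119 119 119 120 119 119 119 119 119 119 119 119 119 119 119 119
  117 109  84]
 [120 119 120 120 120 120 120 120 120 119 120 119 120 119 120 120 120 120
  118 110  84]
 [119 119 120 120 120 120 120 120 120 120 120 120 120 120 119 120 119 120
  119 109  84]]
```

```bash
python3 -m jog '-1 -0.02 0 -0.3 0 0 0;-1 0 0 -0.4 0 0 0;-1 0 0 -0.3 0 0 0;-1 0 0 -0.15 0 0 0;-1 0 0 0 0 0 0' && python3 -m jog '-1 0 0 -0.1 0 0 0;-1 0 0 -0.1 0 0 0;-1 0 0 0 0 0 0'
```

```text
clock: 11.3
ee_pos: [0.5647, 0.1008, 0.1043]
tcp_rot: [0.05, 0.999, -0.0, -0.001]
wrist_force: [-0.1, 0.4, -0.9]
grip_width: 0.0157
grip_force: 30.0
clock: 11.6
ee_pos: [0.5651, 0.1008, 0.1]
tcp_rot: [0.05, 0.999, -0.0, -0.0]
wrist_force: [0.1, -0.0, -1.6]
grip_width: 0.0154
grip_force: 30.0
```

```bash
python3 -m jog '-1 0 0 -0.15 0 0 0;-1 0 0 -0.2 0 0 0;-1 0 0 -0.15 0 0 0;-1 0 0 -0.1 0 0 0;-1 0 0 0 0 0 0' && python3 -m jog '-1 0 0 -0.04 0 0 0;-1 0 0 -0.04 0 0 0;-1 0 0 0 0 0 0'
```

```text
clock: 12.1
ee_pos: [0.5649, 0.1008, 0.0847]
tcp_rot: [0.05, 0.999, -0.0, -0.0]
wrist_force: [-0.2, 0.3, -1.4]
grip_width: 0.0151
grip_force: 30.0
clock: 12.4
ee_pos: [0.5652, 0.1009, 0.0832]
tcp_rot: [0.05, 0.999, -0.0, 0.0]
wrist_force: [1.5, -0.2, -1.3]
grip_width: 0.0153
grip_force: 30.0
```

```bash
python3 -m jog '-1 0 0 -0.03 0 0 0;-1 0 0 0 0 0 0' && python3 -m jog '-1 0 0 -0.03 0 0 0;-1 0 0 0 0 0 0' ; python3 -c "
from h import *
s=telemetry.get_state();print(s['wrist_force'],s['ft_torque'])"
```

```text
clock: 12.6
ee_pos: [0.5653, 0.1009, 0.0829]
tcp_rot: [0.05, 0.999, 0.0, 0.0]
wrist_force: [-2.8, -0.3, 5.6]
grip_width: 0.0154
grip_force: 30.0
clock: 12.8
ee_pos: [0.5654, 0.1009, 0.0828]
tcp_rot: [0.05, 0.999, -0.0, 0.0]
wrist_force: [-7.4, -0.6, 18.1]
grip_width: 0.0155
grip_force: 30.0
[-7.43536035 -0.58923487 18.08435375] [-0.18489297  1.21780342  0.03944721]
```

```bash
python3 -m jog '-1 0 0 0.015 0 0 0;-1 0 0 0 0 0 0' && python3 -m jog '-1 -0.009 -0.1 0 0 0 0;-1 -0.018 -0.2 0 0 0 0;-1 -0.018 -0.2 0 0 0 0;-1 -0.009 -0.1 0 0 0 0;-1 0 0 0 0 0 0;-1 0 0 0 0 0 0'; python3 -c "
from h import *
s=telemetry.get_state();print(s['wrist_force'],s['ft_torque'])"
```

```text
clock: 13.0
ee_pos: [0.5654, 0.1009, 0.0828]
tcp_rot: [0.05, 0.999, 0.0, 0.0]
wrist_force: [-5.1, -0.5, 10.7]
grip_width: 0.0156
grip_force: 30.0
clock: 13.6
ee_pos: [0.5648, 0.0863, 0.0829]
tcp_rot: [0.05, 0.999, 0.0, 0.001]
wrist_force: [-0.1, 4.0, 6.1]
grip_width: 0.0154
grip_force: 30.0
[-0.09853632  3.98459259  6.1352018 ] [ 0.77230515 -0.22634611 -0.05499998]
```

```bash
python3 -m jog '-1 -0.009 -0.1 -0.01 0 0 0;-1 -0.018 -0.2 0 0 0 0;-1 -0.018 -0.2 0 0 0 0;-1 -0.018 -0.2 0 0 0 0;-1 -0.018 -0.2 0 0 0 0;-1 -0.018 -0.2 0 0 0 0;-1 -0.018 -0.2 0 0 0 0;-1 -0.018 -0.2 0 0 0 0;-1 -0.009 -0.1 0 0 0 0;-1 0 0 0 0 0 0'
```

```text
clock: 14.6
ee_pos: [0.5615, 0.0463, 0.0829]
tcp_rot: [0.05, 0.999, 0.001, 0.001]
wrist_force: [1.0, 5.4, 8.6]
grip_width: 0.0154
grip_force: 30.0
```

```bash
python3 -m jog '-1 -0.009 -0.1 -0.01 0 0 0;-1 -0.018 -0.2 0 0 0 0;-1 -0.018 -0.2 0 0 0 0;-1 -0.018 -0.2 -0.005 0 0 0;-1 -0.018 -0.2 0 0 0 0;-1 -0.018 -0.2 0 0 0 0;-1 -0.018 -0.2 0 0 0 0;-1 -0.018 -0.2 0 0 0 0;-1 -0.009 -0.1 0 0 0 0;-1 0 0 0 0 0 0'
python3 - <<'E'
from h import *
S=snapshot("scene");T=snapshot("top")
np.save("s2.npy",S,allow_pickle=True);np.save("t2.npy",T,allow_pickle=True)
s=telemetry.get_state();print(s['ee_pos'],s['wrist_force'])
def crop(s,u,v,w,h,f): 
    g=np.clip(s["color"][v:v+h,u:u+w].astype(float)*1.6,0,255).astype(np.uint8)
    return cv2.resize(g,None,fx=f,fy=f,interpolation=cv2.INTER_CUBIC)
cv2.imwrite("pics/c4.png",np.hstack([crop(T,310,190,80,85,5),crop(S,165,155,80,85,5)]))
E
```

```text
clock: 15.6
ee_pos: [0.5583, 0.0064, 0.0829]
tcp_rot: [0.05, 0.999, 0.001, 0.002]
wrist_force: [1.4, 8.7, 12.7]
grip_width: 0.0153
grip_force: 30.0
[0.55833284 0.00644848 0.08284006] [ 0.79244429  8.17452126 12.49242067]
```

View pics/c4.png

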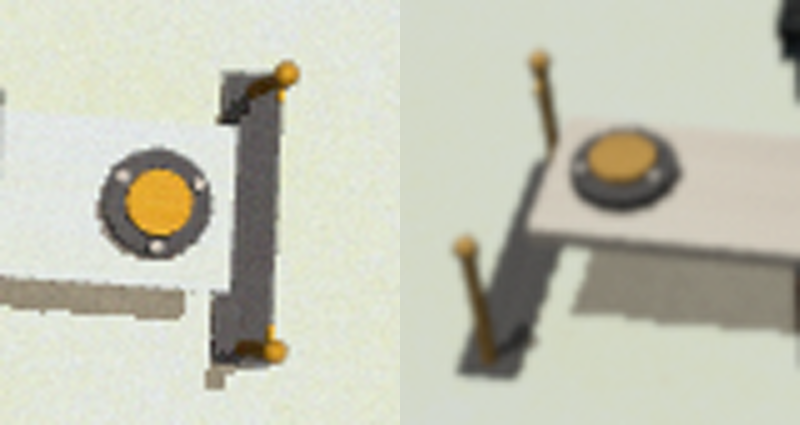

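Top crop: plate's outer edge (238,128)–(231,290), needles at (282,97) and (271,330); plate level and about 20 mm short.

Run:
```python
from h import *
T=np.load("t2.npy",allow_pickle=True).item()
A=lambda x,y,z: atz(T,310+(x+.5)/5-.5,190+(y+.5)/5-.5,z)[:2]
e=np.array([-.0899,-.996])
m=(A(282,97,.07)+A(271,330,.07))/2; mb=(A(287,74,.082)+A(274,351,.082))/2
n=(A(238,128,.07)+A(231,290,.07))/2; ho=A(159,202,.085)
print(m,mb,n,ho,(m-n)@e,(mb-n)@e, "holder moved",(ho-[.5489,-.0762])@e,"nose->mark by holder", (m-ho)@e)
g=T["color"].astype(int)
for v in(222,226,232,238): print(v,g[v,350:370].sum(1)//3)
```

```text
[ 0.53548065 -0.22758185] [ 0.53556846 -0.22688586] [ 0.5380134 -0.2074528] [ 0.54149182 -0.16887016] 0.02027622580831188 0.01957512615145618 holder moved 0.09296548004040317 nose->mark by holder 0.05901724101287302
222 [140 142 141 142 142 140 143  82  57  57  56  58  54  58  58  82 137 138
 138 140]
226 [123 101 141 140 139 141 142  64  58  53  57  57  57  58  57  80 138 137
 137 140]
232 [ 55  56 101 138 141 142 119  59  56  56  56  54  59  55  62  94 139 139
 138 139]
238 [140 141 144 141 143 144  99  59  58  53  57  55  57  56  60 111 139 138
 140 139]
```

```bash
python3 -m jog '-1 -0.009 -0.1 0 0 0 0;-1 -0.018 -0.2 0 0 0 0;-1 -0.018 -0.2 0 0 0 0;-1 -0.018 -0.2 0 0 0 0;-1 -0.009 -0.1 0 0 0 0;-1 0 0 0 0 0 0;-1 0 0 0 0 0 0;-1 0 0 0 0 0 0'
python3 - <<'E'
from h import *
S=snapshot("scene");T=snapshot("top")
np.save("s3.npy",S,allow_pickle=True);np.save("t3.npy",T,allow_pickle=True)
s=telemetry.get_state();print(s['ee_pos'],s['wrist_force'],s["ft_torque"])
def crop(s,u,v,w,h,f): 
    g=np.clip(s["color"][v:v+h,u:u+w].astype(float)*1.6,0,255).astype(np.uint8)
    return cv2.resize(g,None,fx=f,fy=f,interpolation=cv2.INTER_CUBIC)
a=np.hstack([crop(T,310,190,80,85,5),crop(S,165,155,80,85,5)])
b=crop(S,180,140,160,35,5)
cv2.imwrite("pics/c5.png",np.vstack([a,b]))
E
```

```text
clock: 16.5
ee_pos: [0.5565, -0.0136, 0.0828]
tcp_rot: [0.05, 0.999, 0.0, 0.002]
wrist_force: [0.7, 8.1, 13.6]
grip_width: 0.0156
grip_force: 30.0
[ 0.55651963 -0.01355957  0.08283452] [ 0.95370054  8.7141687  13.94687367] [ 1.73297378 -0.25490408  0.01609052]
```

View pics/c5.png

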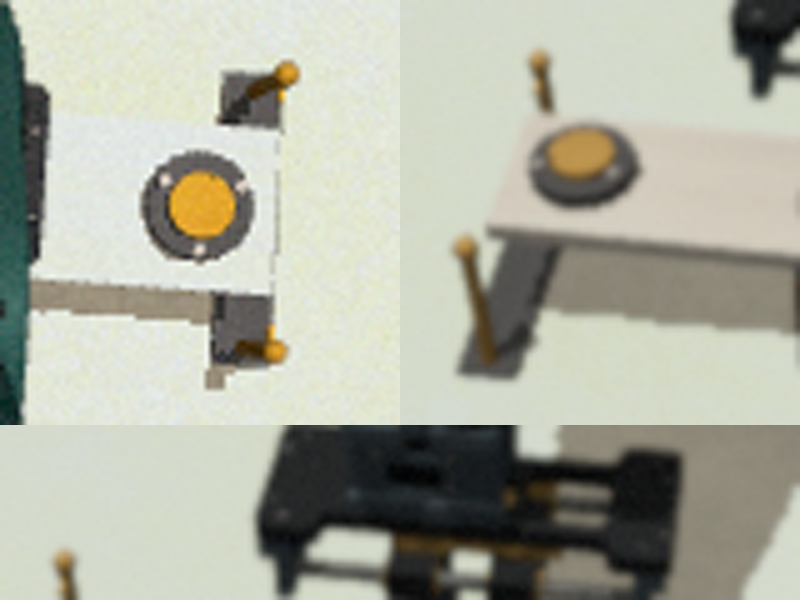

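Outer edge (281,130)–(273,292) lies on the needle line (282,97)–(271,330), plate level. Hold briefly and hand in.

```bash
python3 -m jog '-1 0 0 0 0 0 0;-1 0 0 0 0 0 0;-1 0 0 0 0 0 0' && python3 -c "
from h import *
print(ctrl.close_job())"
```

```text
clock: 16.9
ee_pos: [0.5565, -0.0136, 0.0829]
tcp_rot: [0.05, 0.999, 0.0, 0.002]
wrist_force: [0.3, 8.4, 13.4]
grip_width: 0.0153
grip_force: 30.0
the job is handed in; nothing more can be done
None
```

The pin is seated through the plate, and the plate's outer end was on the pointers' line to within about 2 mm in the last top-camera picture. The plate looked level, with the pin still gripped and pressing down at about 14 N; the job was handed in at about 17 s, and no verdict came back.

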